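# Take the finished shelf bracket out of the slide vise

## Task

Slide the vise jaw wide open (it has a red post to push), then lift the finished aluminium bracket out of the vise and set it down gently, standing on its foot, in the empty bay of the wooden tray. Leave the vise open, and do not disturb the bracket already in the tray, the carton, the jar or the can.

Things in the scene. Friction and masses are not known exactly. Their poses are not given: they have to be found in the camera images.
- vise: blue and steel slide vise fixed to the counter, base 110 x 170 x 25 mm. Origin: centre of its underside. x runs along the jaw faces, y is the direction in which the sliding jaw opens, z up. The bracket stands on the bed, 25 mm up. Jaws: 110 mm long in x, tops 50 mm above the counter. Fixed jaw's face at y = -60 mm. Both jaws have lips over the bracket's foot (see the lip points)
- jaw (a joint): opening of the vise's sliding jaw in m, 0 closed to 0.050 fully open, along the vise's +y. It starts nearly closed on the bracket. It slides against about 5 N of friction and stays where it is left
- fixed_lip (a point): middle of the top edge of the fixed jaw's lip, 50 mm above the counter, at vise y = -52 mm. The lip overhangs the bed by 8 mm, from 38 to 50 mm above the counter, and keeps the foot from lifting. To come out, the bracket must be slid away from this jaw (vise +y) on the bed to half-way between the two lips
- jaw_lip (a point): middle of the top edge of the sliding jaw's like lip, 50 mm above the counter, at vise y = -19 mm + joint value. The bracket's foot, 48 mm wide, passes up between the lips only when the jaw is open by more than 16 mm; 35 mm or more gives good room
- post_top (a point): top centre of the red upright post on the sliding jaw: 16 mm across, top 100 mm above the counter, free-standing from 45 mm up, on an ear beyond the +x end of the jaw: at vise x = 80 mm, y = 3 mm + joint value. Push it towards the vise's +y to open. The vise's base and jaws end at x = 55 mm
- bracket_mid (a point): centre (half-way up) of the aluminium bracket in the vise, an upside-down T, 95 mm tall, 0.2 to 0.3 kg: foot 60 x 48 x 10 mm (x, y, z), upright web 60 x 12 mm (x, y) on its middle. Axes as the vise's while in it; foot near the fixed jaw, within 15 mm of the middle in x. In the vise its centre is 72 mm, its top 120 mm above the counter: grip the web above the jaws
- bay_free (a point): centre of the inner floor (5 mm above the counter) of the tray's empty bay, 91 x 92 mm inside. Axes as the tray's: the wooden tray is 196 x 102 x 30 mm (x, y, z), fixed, walls 5 mm; the other bay's centre lies 96 mm away along +x
- done_mid (a point): centre (half-way up) of the like bracket, 95 mm tall, that stands in the tray's other bay, its web along the tray's x: leave it alone
- carton_top (a point): centre of the top of a loose brown carton, 130 x 100 x 120 mm: leave it alone
- jar_top (a point): centre of the top of a loose amber jar with white cap, 60 mm across, 150 mm tall, near the post: leave it alone
- can_top (a point): centre of the top of a loose green can, 66 mm across, 100 mm tall, on the near side of the vise: leave it alone
Things that resemble listed ones, but are neither listed nor needed, are in the scene too. What is shaped like the part that bears bracket_mid but blue or pink is not meant.

How it is judged (in metres and radians):
On the way, in this order (a step that is already met when the one before it is completed fails the run):
1. the jaw is open by more than 35 mm with the bracket still standing in the vise (value of joint jaw above 0.035 m and z of bracket_mid in the frame of vise below 0.085 m and horizontal distance between bracket_mid and vise below 0.08 m), for 0.1 s.
2. the bracket is lifted clear above the jaws (z of bracket_mid in the frame of vise above 0.1 m), for 0.1 s.
At the end, for the whole second after the job is handed in: the bracket stands upright (within 0.08 rad) and at rest on the floor of the tray's empty bay, its centre within 30 mm of the bay's centre, and the vise jaw is still open by more than 30 mm (horizontal distance between bracket_mid and bay_free below 0.03 m and z of bracket_mid in the frame of bay_free below 0.052 m and angle between bracket_mid's own z axis and vertical below 0.08 rad and linear speed of bracket below 0.02 m/s and value of joint jaw above 0.03 m); the robot touches nothing.
It fails at once if the bracket is dropped from more than 20 mm above the tray's floor (contact force between bracket and anything else below 0.02 N and z of bracket_mid in the frame of bay_free above 0.0675 m and horizontal distance between bracket_mid and bay_free below 0.09 m).
It fails at once if the bracket already in the tray is moved by more than 15 mm (distance of done_mid from where it was at the start of the episode above 0.015 m).
It fails at once if the carton is moved by more than 20 mm (distance of carton_top from where it was at the start of the episode above 0.02 m).
It fails at once if the jar is moved by more than 20 mm or tipped (distance of jar_top from where it was at the start of the episode above 0.02 m).
It fails at once if the can is moved by more than 20 mm or tipped (distance of can_top from where it was at the start of the episode above 0.02 m).
It also fails if it takes over 59 s, if anything falls off the work surface, if the arm or the gripper's body presses on something with over 40 N, if the wrist force passes 120 N, or if a joint passes its speed limit or range.

## Robot

A 7-joint arm with a two-finger parallel gripper is mounted at the origin on the work surface. World frame = base frame: x ahead of the robot, y to its left, z up, the work surface at z = 0. Lengths are in m, angles in degrees, forces in N, time in s.
With the tool pointing down it reaches from about 0.425 to 0.875 m from the base axis. Payload 4.7 kg.
Tool frame: the origin (TCP) lies between the finger pads; the fingertips stand 19 mm ahead of it and the grasp point (between the pads) is the TCP; x points along the fingers, z is the direction in which the jaws open and shut, and the axes are right-handed (so a half turn about x gives the same grasp; the last joint's range is limited). The gripper opens to 87 mm and grips with 3 to 60 N. Pads are 19 mm wide; open, the fingers measure 117 mm over their backs; the gripper's body (75 mm by 190 mm) begins 51 mm behind the grasp point.
Start: joints at [69.849, 18.392, -4.016, 83.108, 1.295, 78.541, -3.26], TCP at [0.232, -0.607, 0.242] pointing down, gripper open.
Joint ranges: [-163.93, 163.93], [-17.29, 119.83], [-79.2, 71.16], [3.27, 140.29], [-89.18, 269.18], [5.43, 117.66], [-154.24, 154.24]. Speed limits (degrees/s): [147.25, 147.25, 180, 180, 180, 180, 180].

## Interface

Orientations are given as [roll, pitch, yaw] about the fixed x, y, z axes, in that order (R = Rz(yaw) Ry(pitch) Rx(roll)).
In Python, from cell import monitor, read_camera, camera_model, env, regions_of gives the robot as it stands. The module is installed in compiled form; this text tells all that it offers.
- The arm moves only by the tool step_arm, never from a script. Its argument "deltas" is a list of rows, each a list of 5 numbers: the gripper's target within -1 to 1 (fully open at 1, half-way at 0, shut at -1), then the shift along the tool's x, y, z in m, then the turn about the tool's x in degrees. A call has 1 to 12 rows; each row is the pose to reach, as a shift and turn from the pose commanded when the call began, along the tool's axes at that moment; what a row does not reach only later rows make up. A row lasts 1/8 s, in which the tool goes at most 62.5 mm and 10.7 degrees, less where a joint would pass 70% of its speed; a pose out of reach is approached as far as the arm can. A call with a gripper value outside its range is refused whole. The fingers move at their own pace and stop on an object; "newtons" is the grip in N (left out, the last holds). Time passes only in rows, so rows that repeat a pose let the fingers close. It gives the time, the measured TCP pose, the force and the opening at its end, in the units of the state.
- monitor.get_obs(): the state, without advancing time (a new reading comes with each control period).
- read_camera(name): name is "side" or "top" or "wrist"; returns (picture, depth): 420x560x3 uint8, red, green, blue; 420x560 float32, m along the optical axis (not along the pixel's ray), 0 where there is no reading.
- camera_model(name): a dict with "fx", "fy", "cx", "cy" (pixels), "k1" (the pictures are not rectified: a ray, as slopes to the right and down, at radius r is drawn at 1 + k1 r^2 times it, then the intrinsics apply), "xyz" and "attitude" of the camera in the world. Camera axes: x right, y down, z forward; pixel columns grow to the right and rows downward; lengths in m; the calibration is good to about 2 mm. A picture is of the moment at which its call begins: read the wrist's pose just before it. camera_model takes no time and is no camera call; for the wrist camera it gives the pose at the moment of the call.
- env.sign_off(): hands the job in, once; it reports no verdict.
Trained networks look in the newest picture that a camera, given by its name, has taken for a name from the list of things; names that differ only in an ending like _2 or _b are one class to them, and where a whole thing is asked for, a point or a joint stands for the part that bears it (a point fixed in the world has none). Each returns a list of dicts, best first, with "p" (0 to 1); they miss things now and then, are a little off and sometimes report something else, mostly with a low value. They report only what shows in the picture. A call takes as long as a camera call. They do not tell look-alikes from the thing itself.
- regions_of(camera, thing): "pixels" (420x560 bool, what is visible of it) and "pixel" ([column, row] in pixels, amid what is visible of it).
The state is a dict: "time_s": time; "qpos": joint angles; "joint_velocities": joint speeds; "effort": joint torques, N m; "tool_pos": TCP position; "tool_rot": TCP orientation; "force": force on the tool from outside, world axes, zero at the start; "wrist_torque": the same for the moment, N m; "grip_width": finger opening in m.
Only numpy, scipy, OpenCV 4.12 (cv2) and the standard library are available. Lean on these libraries where they do the work, as an engineer would, in place of code of your own. Each camera call takes 0.05 s, during which the arm holds its last target. There are 200 camera calls.

## Working session

There is one attempt and no reset: what is moved stays moved. The work goes in short steps, Python scripts to look and compute and a tool call to move; the robot and the scene stay as the last step left them, time stands still between calls to the robot, and variables do not carry over. Pictures are saved under pics/ and viewed, about 8 in all and at most 12, crops included, and the job is handed in when it is done.

Besides the shell and the picture viewer there is one more tool, called after "Call:" as name(argument=value, ...), one argument or row to a line, values as JSON. step_arm: Moves the arm, as the interface text tells. Its arguments: {"type":"object","properties":{"deltas":{"type":"array"},"newtons":{"type":"number"}},"required":["deltas"]}

```bash
mkdir -p pics
cat > h.py <<'E'
import numpy as np, cv2
from scipy.spatial.transform import Rotation as R
from cell import monitor, read_camera, camera_model, env, regions_of
def rot(m):
    a=np.array(m['attitude'],float)
    return a if a.shape==(3,3) else R.from_euler('xyz',a,degrees=True).as_matrix() if a.size==3 else R.from_quat(a).as_matrix()
def cloud(m,d):
    h,w=d.shape
    u,v=np.meshgrid(np.arange(w),np.arange(h))
    xd=(u-m['cx'])/m['fx']; yd=(v-m['cy'])/m['fy']
    x,y=xd.copy(),yd.copy()
    for _ in range(8):
        f=1+m['k1']*(x*x+y*y); x=xd/f; y=yd/f
    p=np.stack([x*d,y*d,d],-1)
    P=p@rot(m).T+np.array(m['xyz']); P[d<=0]=np.nan
    return P
def save(n,rgb): cv2.imwrite('pics/'+n,rgb[...,::-1])
E
python3 - <<'E'
from h import *
s=monitor.get_obs();print(s)
for n in['top','side','wrist']:
    m=camera_model(n);print(n,m)
    r,d=read_camera(n);save(n+'0.png',r);np.savez(n+'0.npz',r=r,d=d,P=cloud(m,d))
E
```

```text
{'time_s': 0.0, 'qpos': array([69.84882699, 18.43833294, -4.01564019, 83.17509718,  1.29612805,
       78.53949346, -3.26095767]), 'joint_velocities': array([-0.06884411, -0.03442916,  0.09050658, -0.02283877, -0.10823015,
       -0.05084948, -0.03820318]), 'effort': array([ 1.16114488e-04, -4.91287100e+01, -4.03894270e-01, -3.12530208e+01,
       -6.39674510e-02,  4.36861231e-02,  1.79861372e-04]), 'tool_pos': array([ 0.23227158, -0.60653546,  0.24046801]), 'tool_rot': array([-176.3945933 ,   89.89216816,  114.56570428]), 'force': array([ 0.40745006, -0.01070009,  0.17003199]), 'wrist_torque': array([-0.04177049, -0.02940998,  0.00679149]), 'grip_width': 0.08713254713045038}
top {'fx': 443.23467439631304, 'fy': 443.23467439631304, 'cx': 279.22776454119423, 'cy': 202.74306105791868, 'k1': 0.042562688231969945, 'xyz': array([0.33724423, 0.0082166 , 1.17633521]), 'attitude': array([-1.67855138e+02, -8.49438440e-03, -9.15488424e+01])}
side {'fx': 393.58250539202936, 'fy': 393.58250539202936, 'cx': 277.62962700973895, 'cy': 206.78874269184888, 'k1': -0.08016935788670854, 'xyz': array([ 0.11181901, -0.41818643,  0.55131372]), 'attitude': array([-125.60640497,   -0.74365058,  -48.2368801 ])}
wrist {'fx': 328.2772746333141, 'fy': 328.2772746333141, 'cx': 280.63064362867203, 'cy': 211.16095231648538, 'k1': -0.0453781850679989, 'xyz': array([ 0.30861216, -0.57777615,  0.38415321]), 'attitude': array([ 1.62714441e+02,  6.62159132e-02, -6.91154262e+01])}
```

View pics/top0.png

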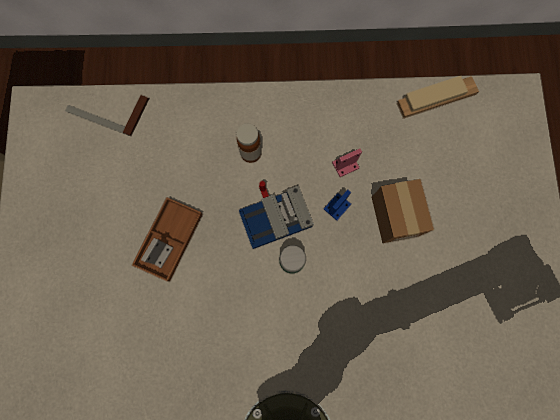

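View pics/side0.png

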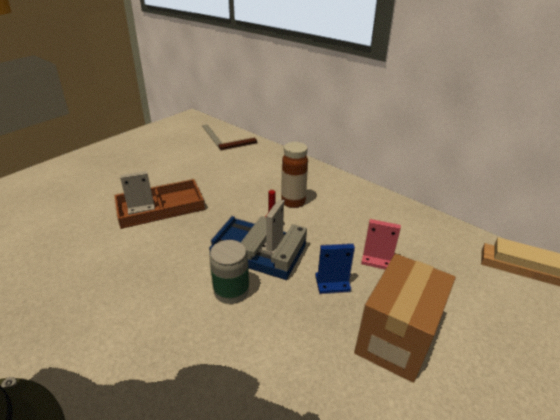

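The top view shows the vise at about (275,215), its red post at (264,188), the jar at (249,140), the can at (292,256), the tray at (168,238) with its empty bay at (180,220), and the carton at (403,210). The side view agrees. Blue and pink look-alikes stand to the right of the vise. Next I measure.

Run:
```python
from h import *
for n in['top','side']:
    r,d=read_camera(n);P=cloud(camera_model(n),d)
    for t in['vise','post_top','bracket_mid','bay_free','done_mid','jar_top','can_top','carton_top']:
        for q in regions_of(n,t)[:3]:
            M=q['pixels']&np.isfinite(P[...,0]);p=P[M]
            if len(p)<5: print(n,t,'few');continue
            zt=np.percentile(p[:,2],97)
            tp=p[p[:,2]>zt-.012]
            rect=cv2.minAreaRect(tp[:,:2].astype(np.float32)*1000)
            print(n,t,round(q['p'],2),np.round(q['pixel']),len(p),'med',np.round(np.median(p,0),3),'ztop',round(zt,3),'top rect',np.round(rect[0]),np.round(rect[1]),round(rect[2],1))
            if t in('vise','bracket_mid'): np.save(f'{n}_{t}.npy',p)
# tray : walls by colour and z
r,d=read_camera('top');P=cloud(camera_model('top'),d)
z=np.load('top0.npz')['r'].astype(int)
sub=np.zeros(d.shape,bool);sub[190:290,120:215]=1
wd=sub&(z[...,0]-z[...,2]>45)
p=P[wd];print('tray',wd.sum(),np.percentile(p[:,2],[5,50,95]))
rect=cv2.minAreaRect(p[:,:2].astype(np.float32)*1000);print(rect)
s2=np.zeros(d.shape,bool);s2[175:200,250:280]=1
red=s2&(z[...,0]>2.2*z[...,1])&(z[...,0]>80);print('red',np.round(P[red],3)[::3])
big=cv2.resize(z[100:300,110:350].astype(np.uint8),None,fx=3.3,fy=3,interpolation=cv2.INTER_CUBIC);save('crop.png',big)
```

```text
top vise 0.65 [274. 219.] 2593 med [0.541 0.023 0.038] ztop 0.055 top rect [565.  15.] [147. 163.] 18.9
top post_top 0.83 [273. 212.] 703 med [0.553 0.018 0.051] ztop 0.098 top rect [619.  44.] [14. 13.] 32.6
top bracket_mid 0.85 [286. 208.] 349 med [ 0.555 -0.018  0.061] ztop 0.123 top rect [561. -20.] [58. 12.] 19.4
top bracket_mid 0.67 [339. 204.] 409 med [ 0.571 -0.152  0.013] ztop 0.098 top rect [ 574. -153.] [12. 57.] 47.0
top bracket_mid 0.56 [347. 162.] 447 med [ 0.684 -0.184  0.038] ztop 0.098 top rect [ 691. -182.] [13. 59.] 22.9
top bay_free 0.76 [169. 235.] 2676 med [0.513 0.291 0.007] ztop 0.033 top rect [498. 296.] [106. 197.] 64.8
top done_mid 0.77 [156. 252.] 515 med [0.459 0.314 0.053] ztop 0.103 top rect [462. 320.] [13. 60.] 62.2
top jar_top 0.91 [248. 142.] 743 med [0.718 0.074 0.129] ztop 0.153 top rect [732.  76.] [50. 49.] 88.7
top carton_top 0.79 [405. 209.] 2896 med [ 0.54  -0.295  0.12 ] ztop 0.124 top rect [ 546. -306.] [131. 102.] 10.0
side vise 0.81 [265. 239.] 3102 med [ 0.534 -0.018  0.038] ztop 0.085 top rect [534.   3.] [197.  51.] 13.7
side post_top 
[... 1284 characters left out ...]
07.] [133. 101.] 8.9
side carton_top 0.43 [137. 192.] 1000 med [0.458 0.314 0.053] ztop 0.099 top rect [460. 318.] [15. 57.] 60.1
tray 1974 [nan nan nan]
((498.7454833984375, 296.2743225097656), (103.53510284423828, 195.9010467529297), 64.85967254638672)
red [[0.626 0.046 0.1  ]
 [0.623 0.048 0.102]
 [0.624 0.041 0.098]
 [0.621 0.046 0.1  ]
 [0.62  0.039 0.101]
 [0.617 0.044 0.105]
 [0.63  0.053 0.046]
 [0.616 0.044 0.099]
 [0.628 0.054 0.043]
 [0.616 0.035 0.045]
 [0.613 0.038 0.046]
 [0.61  0.043 0.049]
 [0.61  0.035 0.045]
 [0.606 0.043 0.052]
 [0.608 0.035 0.044]
 [0.606 0.043 0.043]
 [0.605 0.035 0.046]
 [0.603 0.041 0.043]
 [0.602 0.033 0.048]
 [0.599 0.041 0.046]
 [0.597 0.041 0.046]]
```

View pics/crop.png

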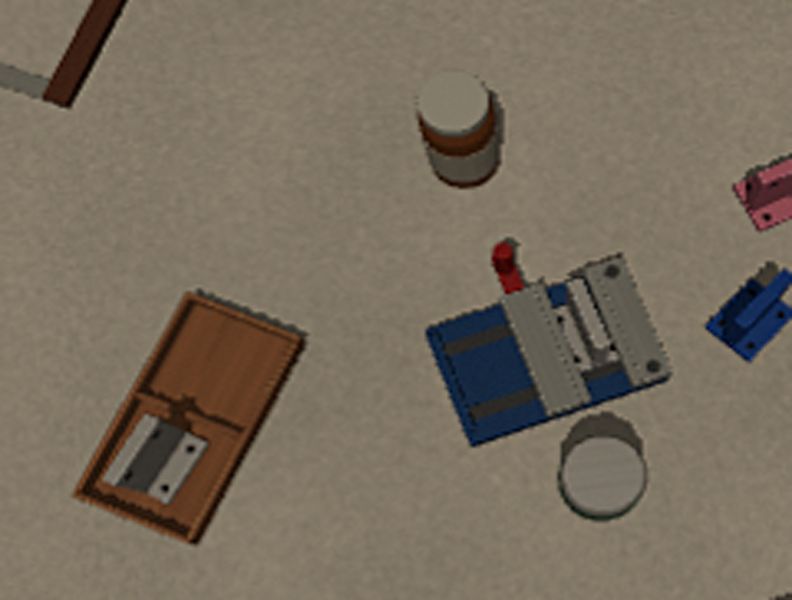

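```bash
cat >> h.py <<'E'
def tool():
    s=monitor.get_obs();return np.array(s['tool_pos']),R.from_euler('xyz',s['tool_rot'],degrees=True).as_matrix()
def plan(target,zdir):
    "shift in tool axes, and both turns about tool x that put tool z along +-zdir"
    p,T=tool();zd=np.array([*zdir,0]);t=T.T@zd
    a=np.degrees(np.arctan2(-t[1],t[2]))
    print('pos',np.round(p,4),'axes',np.round(T.T,3).tolist(),'shift',np.round(T.T@(np.array(target)-p),4),'turn',round(a,2),round((a+360)%360-180,2))
yaw=np.radians(20)
vx=np.array([np.cos(yaw),np.sin(yaw)]);vy=np.array([-vx[1],vx[0]])
E
python3 - <<'E'
from h import *
D=np.load('top0.npz');P=D['P']
c=np.array([.546,.014]);q=P[...,:2]-c;X=q@vx;Y=q@vy;Z=P[...,2]
f=lambda m:np.round(np.percentile(m,[2,50,98])*1000,1)
jaw=(abs(X)<.09)&(abs(Y)<.11)&(Z>.042)&(Z<.058)
base=(abs(X)<.09)&(abs(Y)<.11)&(Z>.015)&(Z<.06)
for m in(jaw&(Y<-.04),base):
    r=cv2.minAreaRect(P[m][:,:2].astype(np.float32)*1000);print(r)
a=jaw&(abs(X)<.05)
print('fixed',f(Y[a&(Y<-.035)]),'sliding',f(Y[a&(Y>-.035)]),'x',f(X[jaw&(Y<-.05)]),'baseY',f(Y[base&(abs(X)<.05)]))
post=(abs(X-.08)<.02)&(abs(Y-.005)<.02)&(Z>.088)
print('post',f(X[post]),f(Y[post]))
for S in('top0.npz','side0.npz'):
    P=np.load(S)['P'];q=P[...,:2]-c;X=q@vx;Y=q@vy;Z=P[...,2]
    w=(Z>.112)&(Z<.13)&(abs(X)<.05)&(abs(Y+.035)<.03);po=(abs(X-.08)<.02)&(abs(Y-.005)<.02)&(Z>.088)
    print(S,'web',f(X[w]),f(Y[w]),'post',f(X[po]),f(Y[po]),cv2.minAreaRect(P[w][:,:2].astype(np.float32)*1000))
plan([.6,.0,.2],vy)
E
```

```text
((566.8592529296875, -45.80147933959961), (110.6527328491211, 45.7809944152832), 19.266250610351562)
((562.53369140625, 18.217506408691406), (144.96051025390625, 169.811767578125), 19.07880401611328)
fixed [-85.8 -69.3 -53.1] sliding [-30.7  -0.6  17.3] x [-54.7  -1.7  51.3] baseY [-83.    5.   80.3]
post [72.7 78.4 86.4] [-5.   2.6  9.3]
top0.npz web [-26.9   2.3  30.9] [-42.7 -36.5 -30.6] post [72.7 78.4 86.4] [-5.   2.6  9.3] ((560.9091186523438, -19.639362335205078), (59.73548126220703, 12.530539512634277), 18.848129272460938)
side0.npz web [-28.9  -2.8  29.6] [-41.8 -37.1 -29.9] post [70.4 75.4 84.6] [-4.1  2.   9.7] ((559.7723999023438, -19.073028564453125), (61.72822952270508, 12.174051284790039), 19.543066024780273)
pos [ 0.2325 -0.607   0.2416] axes [[-0.0, -0.0, -1.0], [0.934, 0.358, -0.0], [0.358, -0.934, 0.0]] shift [ 0.0415  0.5604 -0.4354] turn -179.04 0.96
```

Call:
step_arm(
  deltas=[
    [-1,0,0.03,-0.02,0.5],
    [-1,0,0.08,-0.057,1],
    [-1,0,0.13,-0.095,1.8],
    [-1,0,0.18,-0.13,1.8],
    [-1,0,0.23,-0.168,1.8],
    [-1,0,0.28,-0.205,1.8],
    [-1,0,0.33,-0.24,1.8],
    [-1,0,0.38,-0.278,1.8],
    [-1,0,0.43,-0.315,1.8],
    [-1,0,0.48,-0.35,1.8],
    [-1,0,0.53,-0.388,1.8],
    [-1,0,0.56,-0.41,1.8],
  ],
)

```text
time_s: 2.6
tool_pos: [0.6098, -0.0199, 0.2417]
tool_rot: [132.3, 89.9, 61.6]
force: [0.8, -1.0, -0.4]
grip_width: 0.0007
```

```bash
sed -i 's/^yaw=.*/yaw=np.radians(19.2)/' h.py
python3 - <<'E'
from h import *
plan([.631,.0103,.089],vy);s=monitor.get_obs();print(s['time_s'],s['grip_width'],np.round(s['qpos'],1))
E
```

```text
pos [ 0.6098 -0.0199  0.2417] axes [[0.001, 0.001, -1.0], [0.943, 0.332, 0.001], [0.332, -0.943, -0.001]] shift [ 0.1528  0.0298 -0.0213] turn -179.83 0.17
2.6 0.0007357846969197291 [ 25.9  16.2 -32.2  88.3   8.6  78.  -77.6]
```

Call:
step_arm(
  deltas=[
    [-1,0.01,0.01,-0.007,0],
    [-1,0.03,0.025,-0.016,0.2],
    [-1,0.055,0.03,-0.021,0.2],
    [-1,0.08,0.03,-0.021,0.2],
    [-1,0.105,0.03,-0.021,0.2],
    [-1,0.13,0.03,-0.021,0.2],
    [-1,0.145,0.03,-0.021,0.2],
    [-1,0.152,0.03,-0.021,0.2],
    [-1,0.152,0.03,-0.021,0.2],
  ],
)

```text
time_s: 3.72
tool_pos: [0.6302, 0.0054, 0.0895]
tool_rot: [-50.4, 90.0, -121.4]
force: [0.1, 0.6, -0.5]
grip_width: 0.0002
```

Run:
```python
from h import *
plan([.62,.044,.089],vy)
r,d=read_camera('top');r2,_=read_camera('side')
f=lambda a:cv2.resize(a,None,fx=3,fy=3,interpolation=cv2.INTER_CUBIC)
save('push0.png',np.hstack([f(r[120:260,210:340]),f(r2[150:290,190:320])]))
```

```text
pos [0.6302 0.0054 0.0895] axes [[-0.0, -0.0, -1.0], [0.946, 0.324, -0.0], [0.324, -0.946, 0.0]] shift [ 0.0005  0.0029 -0.0398] turn 179.73 -0.27
```

View pics/push0.png

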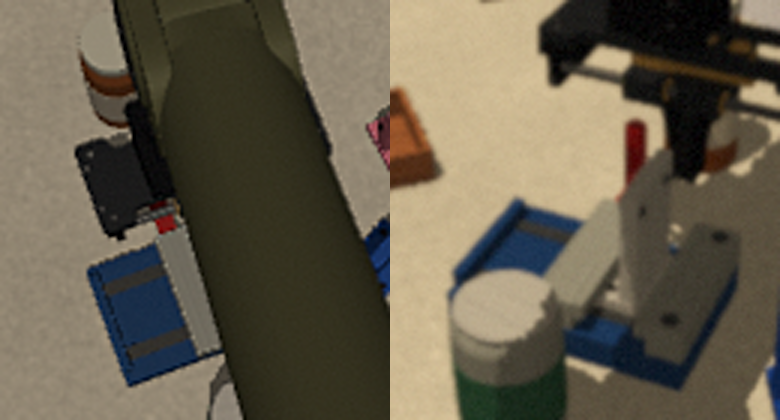

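The fingers sit beside the post on its −y side, at crop (690,150) against the post at (637,150). Now the push.

Call:
step_arm(
  deltas=[
    [-1,0,0.002,-0.008,0],
    [-1,0,0.002,-0.014,0],
    [-1,0,0.002,-0.019,0],
    [-1,0,0.002,-0.024,0],
    [-1,0,0.002,-0.03,0],
    [-1,0,0.002,-0.036,0],
    [-1,0,0.002,-0.042,0],
    [-1,0,0.002,-0.048,0],
    [-1,0,0.002,-0.054,0],
    [-1,0,0.002,-0.058,0],
    [-1,0,0.002,-0.06,0],
    [-1,0,0.002,-0.06,0],
  ],
)

```text
time_s: 5.32
tool_pos: [0.6134, 0.0611, 0.0897]
tool_rot: [9.6, 89.8, -61.5]
force: [2.4, -3.8, 0.5]
grip_width: 0.0005
```

Run:
```python
from h import *
plan([.62,.044,.089],vy)
c=np.array([.546,.014])
for n in('top','side'):
    r,d=read_camera(n);P=cloud(camera_model(n),d);z=r.astype(int)
    q=P[...,:2]-c;X=q@vx;Y=q@vy;Z=P[...,2]
    po=(abs(X-.08)<.025)&(abs(Y-.03)<.05)&(Z>.06)&(Z<.11)&(z[...,0]>2.2*z[...,1])&(z[...,0]>60)
    print(n,po.sum(),np.round(np.percentile(Y[po],[2,50,98]),4) if po.sum() else '')
    a=(abs(X)<.05)&(Z>.044)&(Z<.055)&(Y>-.04)&(Y<.08)
    if a.sum(): print(' jaw Y',np.round(np.percentile(Y[a],[2,98]),4))
```

```text
pos [0.6134 0.0611 0.0897] axes [[0.001, -0.002, -1.0], [0.946, 0.323, 0.0], [0.323, -0.946, 0.003]] shift [0.0007 0.0007 0.0184] turn 179.67 -0.33
top 0 
side 62 [0.0346 0.0395 0.0444]
 jaw Y [-0.0341  0.0543]
```

Call:
step_arm(
  deltas=[
    [-1,0,0,-0.003,0],
    [-1,0,0,-0.006,0],
    [-1,0,0,-0.007,0],
    [-1,0,0,-0.007,0],
    [-1,0,0,0.004,0],
    [-1,0,0,0.012,0],
    [-1,0,0,0.015,0],
  ],
)

```text
time_s: 6.3
tool_pos: [0.6175, 0.0486, 0.0893]
tool_rot: [-142.0, 90.0, 146.9]
force: [0.3, -0.5, 0.5]
grip_width: 0.0003
```

Call:
step_arm(
  deltas=[
    [-1,-0.02,0,0,0],
    [-1,-0.06,0,0,0],
    [-1,-0.1,0,0,0],
    [-1,-0.14,0,0.0,0],
    [-1,-0.15,-0.04,0,0],
    [-1,-0.15,-0.06,0.0,0],
    [0.3,-0.15,-0.07,0,0],
    [0.3,-0.15,-0.08,0,0],
    [0.3,-0.15,-0.08,0,0],
  ],
)

```text
time_s: 7.42
tool_pos: [0.5417, 0.0231, 0.2397]
tool_rot: [13.8, 90.0, -57.2]
force: [0.1, -0.5, 0.7]
grip_width: 0.0228
```

Run:
```python
from h import *
c=np.array([.546,.014])
f=lambda m:np.round(np.percentile(m,[2,50,98])*1000,1) if m.size else ''
for n in('top','side'):
    r,d=read_camera(n);P=cloud(camera_model(n),d)
    q=P[...,:2]-c;X=q@vx;Y=q@vy;Z=P[...,2]
    a=(abs(X)<.05)&(Z>.044)&(Z<.055)&(Y>-.005)&(Y<.08)
    w=(Z>.105)&(Z<.13)&(abs(X)<.05)&(abs(Y+.03)<.035)
    print(n,'jaw',f(Y[a]),'web',f(X[w]),f(Y[w]),f(Z[w]),cv2.minAreaRect(P[w][:,:2].astype(np.float32)*1000) if w.sum() else '')
m=camera_model('wrist');r,d=read_camera('wrist');save('w1.png',r);P=cloud(m,d)
q=P[...,:2]-c;X=q@vx;Y=q@vy;Z=P[...,2]
for z0,z1,l in((.112,.13,'top'),(.043,.058,'jaws'),(.028,.04,'foot')):
    w=(Z>z0)&(Z<z1)&(abs(X)<.045)&(Y>-.058)&(Y<.03);print('wrist',l,f(X[w]),f(Y[w]),np.histogram(Y[w],np.arange(-.06,.035,.005))[0])
print(monitor.get_obs()['grip_width'])
plan([.561,-.0195,.1],vy)
```

```text
top jaw  web    
side jaw [26.8 43.8 62.2] web [-28.2  -5.4  29.2] [-41.6 -38.1 -29.9] [105.2 119.1 121.4] ((558.8291625976562, -19.071819305419922), (60.15424346923828, 12.601280212402344), 19.03885841369629)
wrist top [-26.    4.6  32.1] [-41.1 -34.8 -29.4] [  0   0   0 112 410 419 142   0   0   0   0   0   0   0   0   0   0   0]
wrist jaws [-42.2  12.   43.6] [-57.8 -29.7  29.8] [241 102   0   2  10  10  95   0   0   0   0   0   0   0   0   0   0 283]
wrist foot [-26.3   5.9  32.3] [-51.1 -21.3 -11.4] [  0  34  27  10   5   7 252 260 258 197   2   1   1   2   3   0   1   5]
0.03448537833332274
pos [0.5422 0.0234 0.2394] axes [[0.0, 0.0, -1.0], [0.946, 0.325, 0.0], [0.325, -0.946, -0.0]] shift [0.1394 0.0038 0.0467] turn 179.78 -0.22
```

View pics/w1.png

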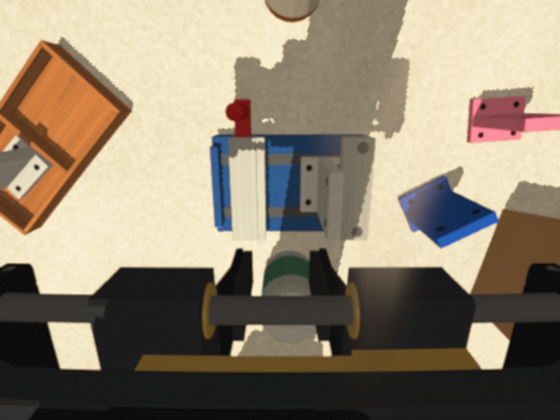

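The wrist view shows the jaw wide open, the post at (238,112), the bracket still against the fixed jaw, and nothing in the way of the fingers. The depth reading puts the jaw at about 45 mm. Now I descend on the web and grip it.

Call:
step_arm(
  deltas=[
    [0.5,0.0,0.003,0.015,0],
    [0.5,0.0,0.003,0.035,-0.2],
    [0.5,0.01,0.003,0.045,-0.2],
    [0.5,0.04,0.003,0.045,-0.2],
    [0.5,0.07,0.003,0.045,-0.2],
    [0.5,0.1,0.003,0.045,-0.2],
    [0.5,0.125,0.003,0.045,-0.2],
    [0.5,0.14,0.003,0.045,-0.2],
    [0.5,0.144,0.003,0.045,-0.2],
    [0.5,0.144,0.003,0.045,-0.2],
  ],
  newtons=25,
)

```text
time_s: 8.82
tool_pos: [0.5597, -0.0186, 0.0959]
tool_rot: [69.2, 90.0, -1.7]
force: [0.7, 0.2, 1.1]
grip_width: 0.0657
```

Run:
```python
from h import *
plan([.5603,-.019,.095],vy)
m=camera_model('wrist');r,d=read_camera('wrist');r2,_=read_camera('side')
save('g1.png',np.hstack([r[150:400,150:410],cv2.resize(r2[130:300,190:360],(250,250))]))
```

```text
pos [ 0.5597 -0.0186  0.0959] axes [[0.001, -0.0, -1.0], [0.945, 0.328, 0.001], [0.328, -0.945, 0.0]] shift [0.0009 0.0005 0.0006] turn 179.95 -0.05
```

View pics/g1.png

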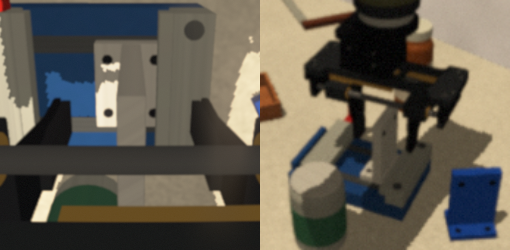

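The fingers straddle the web: crop (45,140) and (215,140), with the web at (130,140). Closing.

Call:
step_arm(
  deltas=[
    [-0.3,0,0,0,0],
    [-0.6,0,0,0,0],
    [-0.8,0,0,0,0],
    [-1,0,0,0,0],
    [-1,0,0,0,0],
    [-1,0,0,0,0],
    [-1,0,0,0,0],
    [-1,0,0,0,0],
  ],
  newtons=30,
)

```text
time_s: 9.93
tool_pos: [0.5592, -0.0186, 0.0954]
tool_rot: [-58.9, 90.0, -129.8]
force: [-0.1, -0.1, -1.2]
grip_width: 0.0117
```

Call:
step_arm(
  deltas=[
    [-1,0,0,-0.002,0],
    [-1,0,0,-0.005,0],
    [-1,0,0,-0.009,0],
    [-1,0,0,-0.013,0],
    [-1,0,0,-0.017,0],
    [-1,0,0,-0.02,0],
    [-1,0,0,-0.022,0],
    [-1,0,0,-0.022,0],
    [-1,0,0,-0.022,0],
  ],
)

```text
time_s: 11.05
tool_pos: [0.5518, 0.0028, 0.0955]
tool_rot: [-158.3, 90.0, 130.9]
force: [-0.9, 1.2, -1.7]
grip_width: 0.0118
```

Run:
```python
from h import *
c=np.array([.546,.014])
p,_=tool();print('tcp vise',(p[:2]-c)@vx,(p[:2]-c)@vy,p[2],monitor.get_obs()['force'],monitor.get_obs()['grip_width'])
f=lambda m:np.round(np.percentile(m,[2,50,98])*1000,1) if m.size else ''
m=camera_model('wrist');r,d=read_camera('wrist');save('s1.png',r);P=cloud(m,d)
q=P[...,:2]-c;X=q@vx;Y=q@vy;Z=P[...,2]
for z0,z1,l in((.043,.058,'jaws'),(.026,.041,'foot')):
    w=(Z>z0)&(Z<z1)&(abs(X-.02)<.03)&(Y>-.06)&(Y<.045);print('wrist',l,f(X[w]),f(Y[w]),np.histogram(Y[w],np.arange(-.06,.046,.005))[0])
```

```text
tcp vise 0.0018379928123685553 -0.01249071613708812 0.09545581923318501 [-0.87865435  1.15983544 -1.68879006] 0.011840683003827662
wrist jaws [-8.6 22.9 48.8] [-59.4  30.1  44.4] [760 683   0   0   0   0   0   0  35  56  37   0   0   0   0   0   0 695
 765 772 756]
wrist foot [-7.3 22.8 47.4] [-52.2 -13.6  27. ] [  0 246 175 190 265 530 489 442 108  92 124 430 500 532 261 193 166 214
   0   0   0]
```

View pics/s1.png

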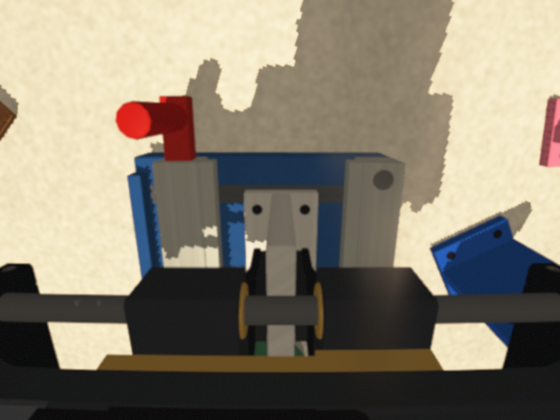

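The foot spans columns 244–318, centred between the lips at 219 and 343. Lifting.

Call:
step_arm(
  deltas=[
    [-1,-0.003,0,0,0],
    [-1,-0.01,0,0,0],
    [-1,-0.02,0,0,0],
    [-1,-0.032,0,0,0],
    [-1,-0.046,0,0,0],
    [-1,-0.062,0,0,0],
    [-1,-0.08,0,0,0],
    [-1,-0.098,0,0,0],
    [-1,-0.112,0,0,0],
    [-1,-0.12,0,0,0],
    [-1,-0.12,0,0,0],
  ],
)

```text
time_s: 12.48
tool_pos: [0.5523, 0.0023, 0.216]
tool_rot: [56.1, 90.0, -14.8]
force: [-0.5, -1.4, -3.4]
grip_width: 0.0119
```

Run:
```python
from h import *
s=monitor.get_obs();print(s['force'],s['grip_width'],s['qpos'].round(1))
a=np.radians(154.9-90)  # tray y
plan([.5415,.2758,.2155],[np.cos(a),np.sin(a)])
# bracket (in hand) position vs TCP, from the side camera
r,d=read_camera('side');P=cloud(camera_model('side'),d);p,_=tool()
for q in regions_of('side','bracket_mid')[:3]:
    v=P[q['pixels']];v=v[np.isfinite(v[:,0])];print(q['p'],np.median(v,0).round(3),np.percentile(v,[3,97],axis=0).round(3).tolist())
```

```text
[-0.47779669 -1.35456617 -3.4477224 ] 0.011898037662846622 [ 26.7   9.6 -32.8  98.3   5.4  73.6 -78.1]
pos [0.5523 0.0023 0.216 ] axes [[0.001, -0.0, -1.0], [0.945, 0.328, 0.001], [0.328, -0.945, 0.0]] shift [ 0.0005  0.0796 -0.2619] turn -135.74 44.26
0.89 [ 0.684 -0.186  0.049] [[0.665, -0.21, 0.007], [0.696, -0.16, 0.095]]
0.78 [ 0.568 -0.158  0.047] [[0.546, -0.181, 0.004], [0.591, -0.133, 0.096]]
0.73 [ 0.535 -0.008  0.172] [[0.522, -0.025, 0.149], [0.579, 0.012, 0.241]]
```

Call:
step_arm(
  deltas=[
    [-1,0,0.003,-0.01,2],
    [-1,0,0.01,-0.033,6],
    [-1,0,0.018,-0.06,11],
    [-1,0,0.027,-0.09,16],
    [-1,0,0.037,-0.12,21],
    [-1,0,0.046,-0.15,26],
    [-1,0,0.055,-0.18,31],
    [-1,0,0.064,-0.21,36],
    [-1,0,0.072,-0.235,40],
    [-1,0,0.077,-0.253,43],
    [-1,0,0.08,-0.262,44.3],
    [-1,0,0.08,-0.262,44.3],
  ],
)

```text
time_s: 14.08
tool_pos: [0.5413, 0.2762, 0.2149]
tool_rot: [-35.7, 89.9, -150.8]
force: [-0.1, -0.2, -2.5]
grip_width: 0.0116
```

Run:
```python
from h import *
s=monitor.get_obs();print(s['grip_width'],s['qpos'].round(1))
a=np.radians(154.9-90)
plan([.5415,.2758,.078],[np.cos(a),np.sin(a)])
m=camera_model('wrist');r,d=read_camera('wrist');r2,d2=read_camera('side')
save('c1.png',np.hstack([r,cv2.resize(r2[90:250,80:250],(240,226)) if 0 else r2[90:510,80:300]][:1]+[cv2.resize(r2[70:280,60:170+60],(230,420))]))
P=cloud(camera_model('side'),d2);p,_=tool()
w=(abs(P[...,0]-p[0])<.06)&(abs(P[...,1]-p[1])<.06)&(P[...,2]>.12)&(P[...,2]<.19);v=P[w]
print(len(v),np.percentile(v,[2,50,98],axis=0).round(3).tolist())
```

```text
0.011615502342068608 [-1.000e-01  1.750e+01 -3.580e+01  9.050e+01  1.040e+01  7.550e+01
 -1.523e+02]
pos [0.5413 0.2762 0.2149] axes [[-0.001, -0.001, -1.0], [0.906, -0.424, -0.001], [-0.424, -0.906, 0.001]] shift [0.1369 0.0004 0.0002] turn -179.96 0.04
662 [[0.509, 0.243, 0.145], [0.536, 0.265, 0.163], [0.565, 0.283, 0.189]]
```

View pics/c1.png

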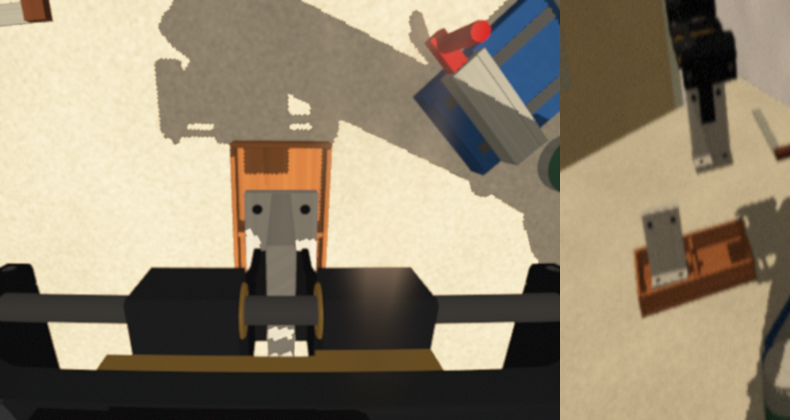

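The bracket is centred over the empty bay, with the foot at columns 246–318 inside the tray's 232–330. Joint 7 is near its limit, so I turn back 12° while lowering; the bay has room for that.

Call:
step_arm(
  deltas=[
    [-1,0,0,0,-2],
    [-1,0.005,0,0,-6],
    [-1,0.015,0,0,-10],
    [-1,0.03,0,0,-12],
    [-1,0.048,0,0,-12],
    [-1,0.066,0,0,-12],
    [-1,0.084,0,0,-12],
    [-1,0.1,0,0,-12],
    [-1,0.114,0,0,-12],
    [-1,0.123,0,0,-12],
    [-1,0.128,0,0,-12],
    [-1,0.128,0,0,-12],
  ],
)

```text
time_s: 15.68
tool_pos: [0.5417, 0.276, 0.0874]
tool_rot: [-38.9, 90.0, -142.1]
force: [1.1, -0.3, -2.5]
grip_width: 0.0118
```

Run:
```python
from h import *
s=monitor.get_obs();print(s['grip_width'],s['qpos'].round(1),s['force'])
plan([.5415,.2758,.0755],[0,1])
r2,d2=read_camera('side');P=cloud(camera_model('side'),d2);save('d1.png',cv2.resize(r2[60:270,70:280],(630,630))[:600])
```

```text
0.011790774517021313 [  -0.4   24.3  -35.7   98.2   15.7   62.6 -144.2] [ 1.06812148 -0.33120722 -2.48276115]
pos [0.5417 0.276  0.0874] axes [[-0.0, -0.0, -1.0], [0.974, -0.227, -0.0], [-0.227, -0.974, 0.0]] shift [ 0.0119 -0.0001  0.0002] turn 166.86 -13.14
```

View pics/d1.png

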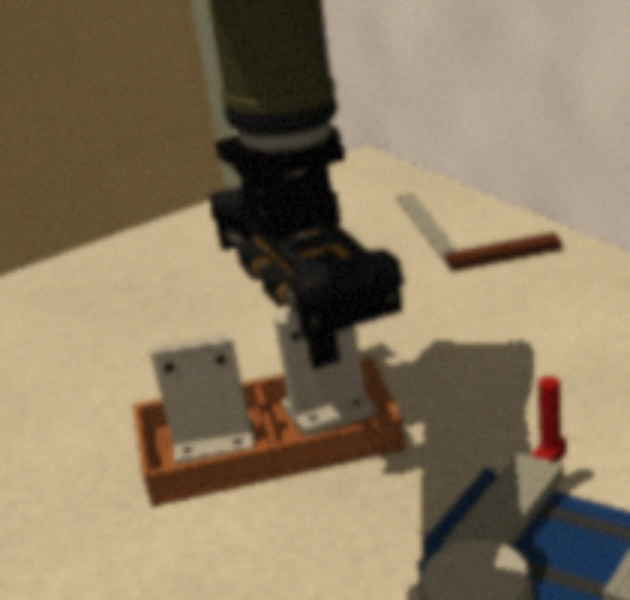

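The bracket is inside the empty bay at about (325,410), clear of the divider. By TCP height it is about 12 mm above the floor. I lower it slowly.

Call:
step_arm(
  deltas=[
    [-1,0.003,0,0,0],
    [-1,0.005,0,0,0],
    [-1,0.007,0,0,0],
    [-1,0.008,0,0,0],
    [-1,0.009,0,0,0],
    [-1,0.01,0,0,0],
    [-1,0.0105,0,0,0],
    [-1,0.0105,0,0,0],
  ],
)

```text
time_s: 16.73
tool_pos: [0.5416, 0.276, 0.077]
tool_rot: [-21.9, 90.0, -125.0]
force: [-0.4, -0.4, -2.1]
grip_width: 0.0121
```

Call:
step_arm(
  deltas=[
    [-1,0.001,0,0,0],
    [-1,0.0015,0,0,0],
    [-1,0.002,0,0,0],
    [-1,0.002,0,0,0],
  ],
)

```text
time_s: 17.23
tool_pos: [0.5416, 0.276, 0.0755]
tool_rot: [26.1, 90.0, -77.0]
force: [-1.0, -0.6, 2.4]
grip_width: 0.0115
```

The vertical force swung from −2.1 to +2.4 N at the expected height, so the bracket is down. I open and withdraw.

Call:
step_arm(
  deltas=[
    [-0.6,0,0,0,0],
    [-0.4,0,0,0,0],
    [-0.1,0,0,0,0],
    [0.1,0,0,0,0],
    [0.1,0,0,0,0],
    [0.1,0,0,0,0],
  ],
)

```text
time_s: 17.98
tool_pos: [0.5416, 0.276, 0.075]
tool_rot: [29.8, 90.0, -73.3]
force: [-0.5, 0.5, 0.5]
grip_width: 0.0471
```

Call:
step_arm(
  deltas=[
    [0.1,-0.005,0,0,0],
    [0.1,-0.02,0,0,0],
    [0.1,-0.045,0,0,0],
    [0.1,-0.075,0,0,0],
    [0.1,-0.105,0,0,0],
    [0.1,-0.135,0,0,0],
    [0.1,-0.16,0,0,0],
    [0.1,-0.17,-0.03,0,0],
    [0.1,-0.17,-0.05,0,0],
    [0.1,-0.17,-0.05,0,0],
  ],
)

```text
time_s: 19.23
tool_pos: [0.4915, 0.2882, 0.2454]
tool_rot: [69.9, 89.9, -33.1]
force: [0.3, -0.3, 0.1]
grip_width: 0.0479
```

Run:
```python
from h import *
s=monitor.get_obs();print(s['time_s'],s['grip_width'],s['force'],s['tool_pos'])
r,d=read_camera('side');P=cloud(camera_model('side'),d);save('f1.png',cv2.resize(r[90:370,60:460],(800,560)))
w=(abs(P[...,0]-.5415)<.06)&(abs(P[...,1]-.2758)<.06)
for a,b in((.088,.115),(.05,.07)):
    v=P[w&(P[...,2]>a)&(P[...,2]<b)];print('web',cv2.minAreaRect(v[:,:2].astype(np.float32)*1000),np.percentile(v[:,2],[50,98]))
for t in('done_mid','jar_top','can_top','carton_top'):
    for q in regions_of('side',t)[:1]:
        v=P[q['pixels']];v=v[np.isfinite(v[:,0])];zt=np.percentile(v[:,2],97);v=v[v[:,2]>zt-.012];print(t,round(zt,3),np.round(cv2.minAreaRect(v[:,:2].astype(np.float32)*1000)[0]))
q=P[...,:2]-[.546,.014];X=q@vx;Y=q@vy;Z=P[...,2]
a=(abs(X)<.05)&(Z>.044)&(Z<.055)&(Y>-.005)&(Y<.08);print('jaw far edge',np.percentile(Y[a],98))
```

```text
19.225 0.04791898644047173 [ 0.28854407 -0.31501403  0.13063589] [0.49149577 0.28822973 0.24544612]
web ((523.2030639648438, 279.8221130371094), (25.460460662841797, 99.77052307128906), 62.35698318481445) [0.09660047 0.09996782]
web ((524.2455444335938, 277.997314453125), (15.93214225769043, 98.25011444091797), 64.73822021484375) [0.06019589 0.06939346]
done_mid 0.099 [459. 318.]
jar_top 0.151 [732.  76.]
can_top 0.101 [431. -27.]
carton_top 0.121 [ 544. -307.]
jaw far edge 0.061720724281526335
```

View pics/f1.png

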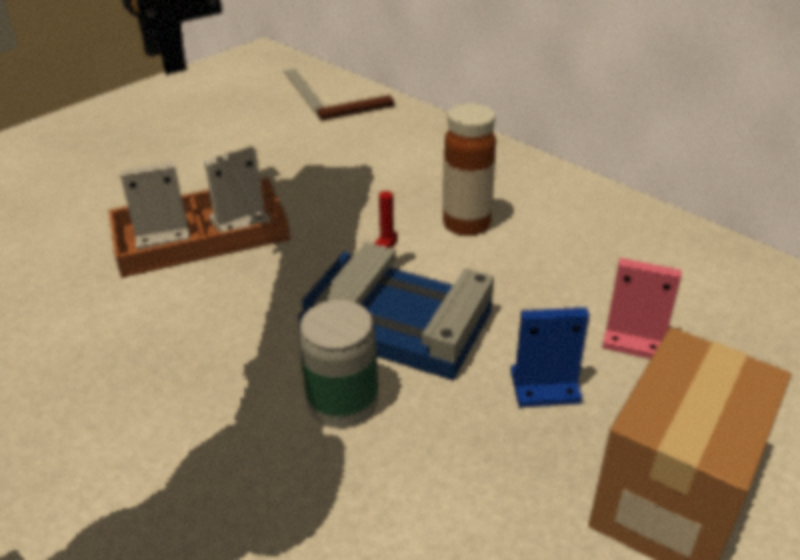

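The bracket stands upright in the bay at about (237,190), top at 0.10 m, and everything else is where it was. My web window also took in part of the other bracket, so I check the centre once more with a tighter window, then hand in.

Run:
```python
from h import *
r,d=read_camera('side');P=cloud(camera_model('side'),d)
w=(np.hypot(P[...,0]-.5415,P[...,1]-.2758)<.045)
c=[]
for a,b in((.088,.105),(.045,.06)):
    v=P[w&(P[...,2]>a)&(P[...,2]<b)];print(cv2.minAreaRect(v[:,:2].astype(np.float32)*1000),v[:,2].max(),np.median(v,0))
env.sign_off()
```

```text
((541.3894653320312, 272.4340515136719), (15.248680114746094, 61.1904182434082), 76.48870849609375) 0.10068791519102133 [0.53785101 0.2711364  0.09641082]
((540.8158569335938, 269.6704406738281), (12.481186866760254, 61.9815673828125), 68.29576873779297) 0.05996248668266835 [0.54095837 0.26949371 0.05297936]
the job is handed in; nothing more can be done
```

I opened the vise, moved the bracket into the tray's empty bay and handed the job in at about 19 s of the 59 s allowed. The hand-in reports no verdict.

**How it went:** I pushed the red post until the jaw was about 45 mm open. Then I gripped the bracket's web, slid it 22 mm to midway between the lips, lifted it out, set it down, released it and backed away.

**Last checks (side camera):**
- **Bracket:** it looks upright, with its top at 0.10 m, which is right for standing on the floor. Its centre is about 4 mm from the measured bay centre.
- **Jaw:** still about 45 mm open.
- **Other objects:** the other bracket, carton, jar and can are within about 1–2 mm of where they started.
- **Robot:** the gripper is clear of everything, with no contact force.

**Disagreements and deviations:**
- My first final measurement of the bracket also took in part of the neighbouring bracket. I repeated it with a tighter window, and the figures above come from that.
- In that repeat, the web's angle read 76° near the top and 68° lower down. I put that down to the camera seeing only one side of the web.
- Joint 7 came close to its limit over the tray (−152.3° against −154.24°). I turned the bracket back 12°, so it stands about 12° off the tray's axes.

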